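# Pack the dishwasher tablets away and close the pantry jars

### The arm

A 6-joint arm with a two-finger parallel gripper is mounted at the origin on the work surface. World frame = base frame: x ahead of the robot, y to its left, z up, the work surface at z = 0. Lengths are in mm, angles in rad, forces in N, time in s.
With the tool pointing down it reaches from about 375 to 900 mm from the base axis. Payload 3.1 kg.
Tool frame: the origin (TCP) lies on the centre line of the jaws, within the pads' length; the fingertips stand 14 mm ahead of it and the grasp point (between the pads) lies 5 mm behind it (robot.finger_overhang is the distance from the TCP to the fingertips, in mm); z points along the fingers, y is the line along which they close (so a half turn about z gives the same grasp; the last joint's range is limited). The gripper opens to 87 mm and grips with 3 to 60 N. Pads are 19 mm wide; open, the fingers measure 117 mm over their backs; the gripper's body (75 mm by 190 mm) begins 51 mm behind the grasp point.
Start: joints at [-1.292, 0.527, 1.433, -0, 1.181, -0.178], TCP at [275.692, -560.884, 236.548] pointing down, gripper open.
Joint ranges: [-3.08, 3.08], [-0.75, 2.2], [0.22, 2.44], [-1.43, 4.57], [0, 2.65], [-2.85, 2.85]. Speed limits (rad/s): [2.79, 2.79, 3.14, 3.14, 3.14, 3.14].

### API

Orientations are given as a unit quaternion [w, x, y, z].
In Python, from bench import state, imaging, robot gives the robot as it stands.
- The arm moves only by the shell command python3 -m inch 'ROWS' [FORCE]. ROWS is JSON, one flat list of numbers, 7 for each row, row after row: the shift along the tool's x, y, z in units of 40 mm (1.0 is 40 mm), then the turn, a rotation vector about the tool's x, y, z in units of 6 degrees (1.0 is 6 degrees), then the opening, from -1 (shut) to 1 (fully open). In form: [x, y, z, wx, wy, wz, fingers, x, y, z, wx, wy, wz, fingers, ...]. A call has 1 to 8 rows; each row shifts and turns the commanded pose from where the row before left it, along the tool's axes as they then stand; what a row does not reach is not made up. A row lasts 1/8 s, in which the tool goes at most 62.5 mm and 10.7 degrees, less where a joint would pass 70% of its speed; a pose out of reach is approached as far as the arm can. A call is refused whole if a number of a shift passes 1 or a number of a turn 1, either way. A call with a gripper value outside its range is refused whole. The fingers move at their own pace and stop on an object; FORCE is the grip in N (left out, the last holds). Time passes only in rows, so rows that do not move let the fingers close. It gives the time, the measured TCP pose, the force, the opening and the grip force at its end, in the units of the state.
- state(): the state, without advancing time (a new reading comes with each control period).
- imaging.grab_frame(name): name is "scene" or "top" or "wrist"; returns (picture, depth): 480x640x3 uint8, blue, green, red; 480x640 float32, mm along the optical axis (not along the pixel's ray), 0 where there is no reading.
- imaging.calibration(name): a dict with "fovy" (degrees; the focal length in pixels is half the picture's height over the tangent of half this angle, whatever the lens; pixels are square), "cx", "cy" (the principal point, pixels), "k1" (the pictures are not rectified: a ray, as slopes to the right and down, at radius r is drawn at 1 + k1 r^2 times it, then the intrinsics apply), "rvec" (rotation vector, rad) and "tvec" (3), from world to camera coordinates, as OpenCV has them. Camera axes: x right, y down, z forward; pixel columns grow to the right and rows downward; lengths in mm; the calibration is good to about 2 mm. A picture is of the moment at which its call begins: read the wrist's pose just before it. calibration takes no time and is no camera call; for the wrist camera it gives the pose at the moment of the call.
- robot.finish_job(): hands the job in; it is judged then, once.
The state is a dict: "t": time; "joint_pos": joint angles; "qd": joint speeds; "effort": joint torques, N m; "tool_pos": TCP position; "tool_rot": TCP orientation; "ft_force": force on the tool from outside, world axes, zero at the start; "torque": the same for the moment, N m; "width": finger opening in mm; "grasp_force": force on a finger pad.
Only numpy, scipy, OpenCV 4.12 (cv2) and the standard library are available. Lean on these libraries where they do the work, as an engineer would, in place of code of your own. Each camera call takes 0.05 s, during which the arm holds its last target. There are 200 camera calls.

### The job

First gather all the loose dishwasher tablets into the wide clay jar; when they are all in, stand both clay jars upright on the narrow raised wooden ledge. Close each jar with its own wooden lid, the large one on the wide jar and the small one on the narrow jar, so that both lids sit fully home and level, and leave the other things on the counter where they are.

Things in the scene. Friction and masses are not known exactly. Their poses are not given: they have to be found in the camera images.
- ledge: Fixed wooden ledge like a small bench: a plank 80 mm deep (its x) and 320 mm long (its y), top 50 mm above the counter, on two end supports. Origin on the counter under the plank's centre, z up. It stands at a different place and slight yaw each time.
- ledge_top (a point): Centre of the plank's upper face, 50 mm above the counter; axes as the ledge's (x across the plank, y along it).
- wide_jar: Loose open round terracotta-coloured stoneware jar, the wider and lower one: 66 mm outer diameter, straight sides, 95 mm high, wall 4 mm (mouth 58 mm), floor 5 mm thick, about 0.3 kg. Origin at the centre of its underside, z up along its axis. It can be grasped across its outside from above near the rim.
- wide_jar_rim (a point): Centre of the wide jar's mouth, level with the rim, 95 mm above its underside.
- narrow_jar: Loose open round terracotta-coloured stoneware jar, the narrower and taller one: 50 mm outer diameter, straight sides, 115 mm high, wall 4 mm (mouth 42 mm), floor 5 mm, about 0.25 kg. Origin at the centre of its underside, z up along its axis.
- narrow_jar_rim (a point): Centre of the narrow jar's mouth, level with the rim, 115 mm above its underside.
- wide_lid: Loose wooden lid of the wide jar, lying knob up: disc 70 mm diameter, 8 mm thick; under it a tapered plug 6 mm high (54 mm diameter at the disc, 48 mm at the bottom) that drops into the mouth; on top a round knob 16 mm diameter, 26 mm high. Origin at the centre of the plug's underside, z up; disc from 6 to 14 mm, knob from 14 to 40 mm. Seated, the disc rests on the rim, the origin 6 mm below it.
- wide_lid_knob (a point): Top centre of the wide lid's knob, 40 mm above the lid's origin.
- narrow_lid: Loose wooden lid of the narrow jar, lying knob up on the counter: disc 54 mm diameter, 8 mm thick; tapered plug 6 mm high (38 mm diameter at the disc, 32 mm at the bottom); the same knob, 16 mm diameter, 26 mm high. Origin at the centre of the plug's underside; disc from 6 to 14 mm, knob from 14 to 40 mm. Seated, its origin is 6 mm below the rim.
- narrow_lid_knob (a point): Top centre of the narrow lid's knob, 40 mm above the lid's origin.
- tablet0: A pressed dishwasher tablet, white with a blue upper layer and a small white inset on top, 36 mm (its x) by 27 mm (its y) by 15 mm high, 20 g, lying flat on the counter between the jars and in front of the ledge. Origin at the centre of its underside. Two to four of the four tablets are there; None if absent.
- tablet1: A pressed dishwasher tablet, white with a blue upper layer and a small white inset on top, 36 mm (its x) by 27 mm (its y) by 15 mm high, 20 g, lying flat on the counter between the jars and in front of the ledge. Origin at the centre of its underside. Two to four of the four tablets are there; None if absent.
- tablet2: A pressed dishwasher tablet, white with a blue upper layer and a small white inset on top, 36 mm (its x) by 27 mm (its y) by 15 mm high, 20 g, lying flat on the counter between the jars and in front of the ledge. Origin at the centre of its underside. Two to four of the four tablets are there; None if absent.
- tablet3: A pressed dishwasher tablet, white with a blue upper layer and a small white inset on top, 36 mm (its x) by 27 mm (its y) by 15 mm high, 20 g, lying flat on the counter between the jars and in front of the ledge. Origin at the centre of its underside. Two to four of the four tablets are there; None if absent.
- marker_a: Silver permanent marker with black cap, 135 mm long (its x), 12 mm thick, lying on the counter to the left of the tablets; not to be moved.
- marker_b: The same marker, lying to the right of the tablets; not to be moved.
- highlighter: Orange highlighter, 120 mm long (its x), 18 mm thick, lying beyond the ledge; not to be moved.
- glass_jar: Clear glass jar with a steel twist cap, 70 mm diameter, 100 mm high, on the left; not to be moved.
- mug: White mug, 80 mm diameter, 90 mm high, on the right; not to be moved.
- tape_gun: Chrome tape gun with a trigger lever, about 250 mm long, 90 mm high, on the right; not to be moved.

How it is judged (in metres and radians):
On the way, in this order (a step that is already met when the one before it is completed fails the run):
1. all the tablets are in the wide jar (horizontal distance between each of tablet0, tablet1, tablet2, tablet3 and wide_jar below 0.035 m and z of tablet0 in the frame of wide_jar between -0.002 and 0.09 m and z of tablet1 in the frame of wide_jar between -0.002 and 0.09 m and z of tablet2 in the frame of wide_jar between -0.002 and 0.09 m and z of tablet3 in the frame of wide_jar between -0.002 and 0.09 m), for 0.2 s.
2. both jars stand upright on the ledge, the tablets still in the wide one (all of step 1 and z of wide_jar in the frame of ledge_top between -0.004 and 0.005 m and x of wide_jar in the frame of ledge_top between -0.03 and 0.03 m and y of wide_jar in the frame of ledge_top between -0.15 and 0.15 m and angle between each of wide_jar, narrow_jar's own z axis and vertical below 0.06 rad and z of narrow_jar in the frame of ledge_top between -0.004 and 0.005 m and x of narrow_jar in the frame of ledge_top between -0.03 and 0.03 m and y of narrow_jar in the frame of ledge_top between -0.15 and 0.15 m), for 0.2 s.
At the end, for the whole second after the job is handed in: All tablets in the wide jar; both jars upright (0.06 rad) on the ledge, within 30 mm of its centre line and 150 mm of its middle; large lid on the wide jar, small lid on the narrow jar, plug 3.5 to 9 mm below the rim, centred within 5 mm, level within 0.06 rad; all at rest (all of step 2 and z of wide_lid in the frame of wide_jar_rim between -0.009 and -0.0035 m and horizontal distance between wide_lid and wide_jar_rim below 0.005 m and angle between each of wide_lid, narrow_lid's own z axis and vertical below 0.06 rad and linear speed of each of wide_lid, narrow_lid, wide_jar, narrow_jar below 0.02 m/s and z of narrow_lid in the frame of narrow_jar_rim between -0.009 and -0.0035 m and horizontal distance between narrow_lid and narrow_jar_rim below 0.005 m); the robot touches nothing.
It fails at once if a marker, the highlighter, the glass jar, the mug or the tape gun is shifted by more than 30 mm (distance of any of marker_a, marker_b, highlighter, glass_jar, mug, tape_gun from where it was at the start of the episode above 0.03 m).
Of tablet0, tablet1, tablet2, tablet3 only 2 to 4 are there at a start; the rules pass over those that are not, and their reading is None.
At some moment in a run one of tablet0, tablet1, tablet2, tablet3, wide_lid, narrow_lid may be knocked a few centimetres aside while the robot is not near it.
It also fails if it takes over 210 s, if anything falls off the work surface, if the arm or the gripper's body presses on something with over 40 N, if the wrist force passes 120 N, or if a joint passes its speed limit or range.

## Working session

There is one attempt and no reset: what is moved stays moved. The work goes in short steps, Python scripts to look and compute and a shell command to move; the robot and the scene stay as the last step left them, time stands still between calls to the robot, and variables do not carry over. Pictures are saved under pics/ and viewed, at most 14 in all, crops included, and the job is handed in when it is done.

```bash
ls; mkdir -p pics
cat > h.py <<'E'
import numpy as np, cv2
from scipy.spatial.transform import Rotation as R
from bench import state, imaging, robot
def cam(n):
    c=imaging.calibration(n); f=240/np.tan(np.radians(c['fovy'])/2)
    return c,f,R.from_rotvec(c['rvec']).as_matrix(),np.array(c['tvec'],float)
def grab(n):
    C=cam(n); p,d=imaging.grab_frame(n); return p,d,C
def cloud(d,C):
    c,f,M,t=C
    v,u=np.mgrid[0:480,0:640]; x=(u-c['cx'])/f; y=(v-c['cy'])/f
    a,b=x.copy(),y.copy()
    for _ in range(10):
        s=1+c['k1']*(a*a+b*b); a,b=x/s,y/s
    P=np.stack([a*d,b*d,d],-1)
    P=(P-t)@M   # M^T (P-t)
    P[d<=0]=np.nan
    return P
E
python3 - <<'E'
from h import *
s=state(); print(s)
for n in('scene','top'):
    p,d,C=grab(n); print(n,C[0]); cv2.imwrite(f'pics/{n}0.png',p); np.savez(f'{n}0.npz',p=p,P=cloud(d,C))
E
```

```text
pics
{'t': 0.0, 'joint_pos': array([-1.29247627e+00,  5.28499099e-01,  1.43392384e+00, -5.62553415e-06,
        1.18135481e+00, -1.78496334e-01]), 'qd': array([-0.00164134, -0.00017268, -0.00016639,  0.0014587 , -0.00201734,
       -0.00073262]), 'effort': array([-1.14366518e-03, -4.40051544e+01, -1.76591581e+01,  6.32037409e-02,
        5.82315505e-02, -1.59354522e-04]), 'tool_pos': array([ 275.51350763, -560.21107605,  235.54450368]), 'tool_rot': array([-1.09105575e-03,  9.74027233e-01,  2.26428258e-01, -5.71061167e-05]), 'ft_force': array([-0.34170867,  0.232577  ,  0.26858931]), 'torque': array([-0.00849654,  0.01561527, -0.0678759 ]), 'grasp_force': 0.0, 'width': 87.01476250284982}
scene {'fovy': 42.4798810150134, 'cx': 305.3890957367169, 'cy': 239.28483136212452, 'k1': 0.060345312456363265, 'rvec': array([ 1.02055586,  2.43475158, -1.04719866]), 'tvec': array([ 397.21250232, -223.6612283 , 2145.14372316])}
top {'fovy': 55.599335251816974, 'cx': 325.5044245008401, 'cy': 242.17880341237407, 'k1': -0.06208707645508688, 'rvec': array([ 2.20627632, -2.16832294,  0.04293164]), 'tvec': array([ -14.1458556 ,  601.58487807, 1138.93277797])}
```

View pics/top0.png

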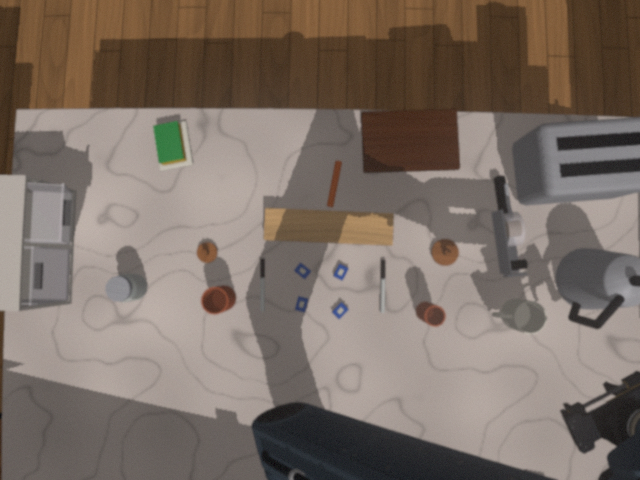

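View pics/scene0.png

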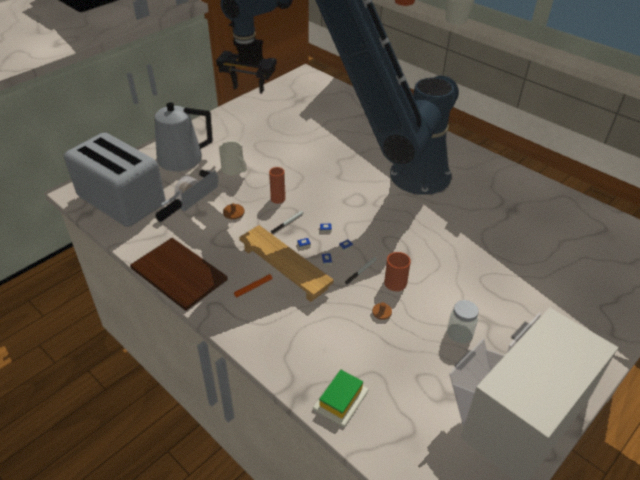

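The top view shows four tablets near (302,270), (341,270), (302,303) and (341,310). The wide jar is at (218,299), the narrow jar at (431,314), the small lid at (207,250), the large lid at (445,251), and the ledge spans (264–393, 208–245).

Run:
```python
from h import *
z=np.load('top0.npz'); p,P=z['p'],z['P']
hsv=cv2.cvtColor(p,cv2.COLOR_BGR2HSV)
print('counter z',np.nanmedian(P[330:345,250:400,2]))
def rg(name,u0,u1,v0,v1,m):
    q=P[v0:v1,u0:u1][m[v0:v1,u0:u1]]; print(name,len(q),'mean',np.nanmean(q,0).round(1),'lo',np.nanpercentile(q,2,axis=0).round(1),'hi',np.nanpercentile(q,98,axis=0).round(1)); return q
blue=(hsv[...,0]>100)&(hsv[...,0]<130)&(hsv[...,1]>120)
for n,(u,v) in dict(t0=(302,270),t1=(341,270),t2=(302,303),t3=(341,310)).items():
    q=rg(n,u-14,u+14,v-14,v+14,blue); 
    print(cv2.minAreaRect(q[:,:2].astype(np.float32)), 'pix',cv2.boundingRect((blue[v-14:v+14,u-14:u+14]).astype(np.uint8)))
H=P[...,2]
rim=rg('wide',195,245,275,320,(H>85)&(H<110)); print(cv2.minEnclosingCircle(rim[:,:2].astype(np.float32)))
rim=rg('narrow',410,455,295,330,(H>105)&(H<130)); print(cv2.minEnclosingCircle(rim[:,:2].astype(np.float32)))
for n,b in dict(nl=(190,225,235,268),wl=(427,465,233,270)).items():
    q=rg(n+'disc',*b,(H>8)&(H<22)); print(cv2.minEnclosingCircle(q[:,:2].astype(np.float32)))
    rg(n+'knob',*b,(H>32)&(H<50))
q=rg('ledge',255,402,200,252,(H>42)&(H<58)); print(cv2.minAreaRect(q[:,:2].astype(np.float32)))
for n,b in dict(ma=(255,270,255,315),mb=(375,390,255,315),hl=(322,345,155,210),glass=(100,150,265,310),mug=(495,550,290,335)).items():
    rg(n,*b,(H>7))
```

```text
counter z -0.6022851338398421
t0 2 mean [540.2  62.4  15.1] lo [537.7  60.1  14.1] hi [542.7  64.7  16.1]
((540.1831665039062, 62.42324447631836), (7.058793544769287, 0.0), 136.92160034179688) pix (10, 9, 3, 3)
t1 42 mean [529.5 -42.2  14.6] lo [513.7 -56.7   9.3] hi [542.5 -29.2  18.9]
((528.4188842773438, -42.43649673461914), (20.348417282104492, 28.31022071838379), 64.31005096435547) pix (8, 9, 12, 14)
t2 4 mean [439.9  59.2  14.8] lo [431.8  50.7  12.9] hi [458.   65.2  16. ]
((444.7737121582031, 54.46499252319336), (15.148658752441406, 26.319089889526367), 74.32444763183594) pix (9, 9, 7, 12)
t3 41 mean [433.2 -42.7  14.3] lo [415.8 -58.3   9.7] hi [446.2 -28.2  18.7]
((431.7518005371094, -42.570465087890625), (19.83719253540039, 28.713438034057617), 46.608699798583984) pix (7, 8, 13, 13)
wide 182 mean [456.1 257.   93.4] lo [425.4 225.4  86. ] hi [488.8 287.6  98.1]
((456.3034362792969, 256.3116149902344), 33.09914016723633)
narrow 138 mean [ 431.8 -258.8  113.1] lo [ 407.6 -281.9  106.3] hi [ 455.6 -236.4  117.5]
((431.57666015625, -259.6371154785156), 24.774974822998047)
nldi
[... 359 characters left out ...]
21658325195)
wlknob 36 mean [ 581.4 -305.8   38.2] lo [ 573.8 -312.9   33.4] hi [ 588.7 -299.4   41.8]
ledge 4176 mean [638.9 -10.4  49.5] lo [ 600.  -163.2   45.2] hi [678.1 143.3  53.9]
((639.3237915039062, -10.1827392578125), (320.1672058105469, 80.55459594726562), 88.45704650878906)
ma 230 mean [491.1 156.4  10.8] lo [426.9 150.1   7.4] hi [554.9 162.7  15.1]
mb 207 mean [ 493.7 -150.3   10.7] lo [ 429.8 -156.1    7.1] hi [ 556.6 -145.6   15. ]
hl 322 mean [752.9 -22.6  15.2] lo [695.2 -37.5   8.2] hi [810.1  -8.   20.8]
glass 989 mean [479.9 478.7  78.4] lo [447.6 456.6  11.9] hi [511.7 515.5 103.7]
mug 1041 mean [ 427.8 -491.4   55.9] lo [ 392.4 -531.6    8.3] hi [ 466.  -427.7   91.3]
```

```bash
python3 -m inch '[0,0,-0.4,0,0,0.87,0.15,0,0,-0.4,0,0,0.87,0.15,0,0,-0.4,0,0,0.87,0.15,0,0,-0.4,0,0,0.87,0.15,0,0,-0.4,0,0,0.87,0.15]' && python3 -m inch '[0.35,-0.95,0,0,0,0,0.15,0.35,-0.95,0,0,0,0,0.15,0.35,-0.95,0,0,0,0,0.15,0.35,-0.95,0,0,0,0,0.15,0.35,-0.95,0,0,0,0,0.15,0.35,-0.95,0,0,0,0,0.15,0.35,-0.95,0,0,0,0,0.15]' && python3 -m inch '[0.35,-0.95,0,0,0,0,0.15,0.35,-0.95,0,0,0,0,0.15,0.35,-0.95,0,0,0,0,0.15,0.35,-0.95,0,0,0,0,0.15,0.35,-0.95,0,0,0,0,0.15,0.35,-0.95,0,0,0,0,0.15,0.35,-0.95,0,0,0,0,0.15,0.35,-0.95,0,0,0,0,0.15]' && python3 -m inch '[0,0,0,0,0,0,0.15,0,0,0,0,0,0,0.15]'
cat >> h.py <<'E'
def pose():
    s=state(); w=np.array(s['tool_rot']); Q=R.from_quat(w[[1,2,3,0]]).as_matrix()
    return np.round(s['tool_pos'],1), np.degrees(np.arctan2(Q[1,0],Q[0,0])).round(2), np.round(Q[:,2],4), round(s['t'],2)
def to(x,y,z=None):
    "shift in units of tool x,y,z, horizontal tool"
    s=state(); w=np.array(s['tool_rot']); Q=R.from_quat(w[[1,2,3,0]]).as_matrix()
    t=np.array(s['tool_pos']); return (Q.T@(np.array([x,y,t[2] if z is None else z])-t)/40).round(3)
def look(name,tag=None):
    p,d,C=grab(name); P=cloud(d,C)
    if tag: cv2.imwrite(f'pics/{tag}.png',p); np.savez(f'{tag}.npz',p=p,P=P)
    return p,P
def blobs(m,minpix=150):
    n,l,st,c=cv2.connectedComponentsWithStats(m.astype(np.uint8)); 
    return [l==i for i in range(1,n) if st[i,4]>=minpix]
def tablets(p,P,minpix=150):
    H=P[...,2]; hsv=cv2.cvtColor(p,cv2.COLOR_BGR2HSV)
    blue=(hsv[...,0]>100)&(hsv[...,0]<130)&(hsv[...,1]>90)&(H>6)&(H<22)
    m=cv2.morphologyEx(blue.astype(np.uint8),cv2.MORPH_CLOSE,np.ones((15,15)))>0
    out=[]
    for b in blobs(m,minpix):
        b&=~np.isnan(H)
        r=cv2.minAreaRect(P[b][:,:2].astype(np.float32)); (c,(w,h),a)=r
        if w<h: a+=90
        v,u=np.nonzero(b); out.append((np.round(c,1),np.round(sorted((w,h)),1),round((a+90)%180-90,1),np.nanmedian(H[b]).round(1),(int(u.mean()),int(v.mean())))); print(out[-1])
    return out
E
python3 - <<'E'
from h import *
print(pose()); p,P=look('wrist','w1'); tablets(p,P)
E
```

```text
t: 0.72
tool_pos: [275.6, -560.5, 316.4]
tool_rot: [-0.001, 1.0, -0.001, -0.0]
ft_force: [0.1, -0.7, -0.3]
width: 51.7
grasp_force: 0.0
t: 1.6
tool_pos: [373.5, -293.2, 316.2]
tool_rot: [-0.0, 1.0, 0.001, -0.0]
ft_force: [-0.6, 0.2, -0.5]
width: 50.1
grasp_force: 0.0
t: 2.6
tool_pos: [485.0, 10.8, 316.2]
tool_rot: [-0.0, 1.0, 0.001, -0.0]
ft_force: [0.2, -0.3, -0.1]
width: 50.3
grasp_force: 0.0
t: 2.85
tool_pos: [484.5, 9.2, 316.2]
tool_rot: [0.0, 1.0, 0.001, -0.001]
ft_force: [0.9, -0.5, 0.6]
width: 50.3
grasp_force: 0.0
(array([484.5,   9.2, 316.2]), np.float64(0.1), array([-1.2e-03, -4.0e-04, -1.0e+00]), 2.85)
(array([529.6,  51.9]), array([26.2, 35.7]), 51.9, np.float64(16.4), (280, 168))
(array([528.2, -45.1]), array([26.8, 35.3]), -25.7, np.float64(16.5), (360, 170))
(array([445.2,  52.7]), array([27. , 34.8]), -13.7, np.float64(16.4), (281, 235))
(array([430.9, -45.2]), array([27.1, 35.3]), -42.5, np.float64(16.2), (357, 247))
```

View pics/w1.png

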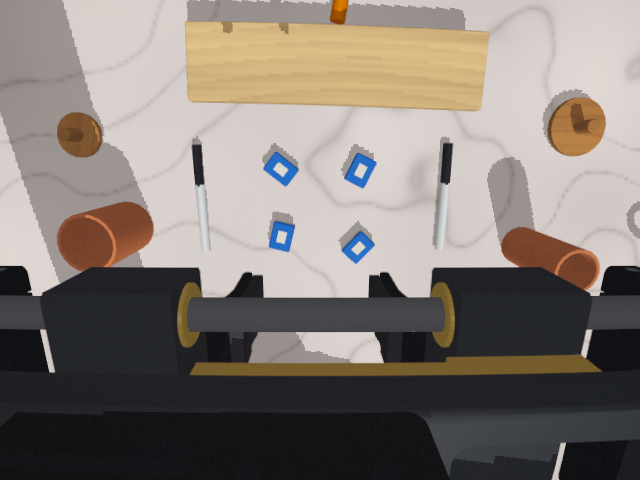

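Four tablets are cleanly measured at (280,168), (360,170), (281,235) and (357,247), with sizes matching 36×27. I'll start with the one at (445,53).

```bash
python3 -m inch '[-0.49,-0.545,0,0,0,0,0.15,-0.49,-0.545,0,0,0,0,0.15,0,0,1,0,0,0.76,0.15,0,0,1,0,0,0.76,0.15,0,0,1,0,0,0.76,0.15,0,0,1,0,0,0,0.15,0,0,1,0,0,0,0.15,0,0,1,0,0,0,0.15]' 20 && python3 -m inch '[0,0,1,0,0,0,0.15,0,0,0.475,0,0,0,0.15,0,0,0,0,0,0,0.15,0,0,0,0,0,0,-1,0,0,0,0,0,0,-1,0,0,0,0,0,0,-1,0,0,0,0,0,0,-1]' 20; python3 -c "
from h import *;print(pose())"
```

```text
t: 3.9
tool_pos: [446.1, 51.6, 75.6]
tool_rot: [0.0, 0.993, -0.12, 0.001]
ft_force: [-0.3, 0.1, 1.3]
width: 49.8
grasp_force: 0.0
t: 4.78
tool_pos: [446.1, 52.8, 18.2]
tool_rot: [0.0, 0.993, -0.118, 0.001]
ft_force: [0.1, -1.7, 4.8]
width: 26.9
grasp_force: 20.0
(array([446.1,  52.8,  18.2]), np.float64(-13.59), array([ 1.4e-03, -3.0e-04, -1.0e+00]), 4.78)
```

```bash
python3 -m inch '[0,0,-1,0,0,-0.76,-1,0,0,-1,0,0,-0.76,-1,0,0,-1,0,0,-0.76,-1,0,0,-1,0,0,0,-1,0.05,-1,0,0,0,0,-1,0.05,-1,0,0,0,0,-1,0.05,-1,0,0,0,0,-1,0.05,-1,0,0,0,0,-1]' && python3 -m inch '[0.05,-1,0,0,0,0,-1,0,-0.08,0,0,0,0,-1,0,0,0,0,0,0,-1]'
python3 - <<'E'
from h import *
print(pose()); p,P=look('wrist','w2'); H=P[...,2]
m=(H>85)&(H<100)
for b in blobs(m,200): print(cv2.minEnclosingCircle(P[b][:,:2].astype(np.float32)),P[b].mean(0))
E
```

```text
t: 5.78
tool_pos: [453.1, 214.3, 177.7]
tool_rot: [0.0, 1.0, 0.001, -0.0]
ft_force: [0.7, -0.4, -0.3]
width: 26.9
grasp_force: 20.0
t: 6.15
tool_pos: [454.8, 256.0, 177.3]
tool_rot: [0.0, 1.0, 0.001, -0.0]
ft_force: [0.5, -0.4, -0.5]
width: 26.9
grasp_force: 20.0
(array([454.8, 256. , 177.3]), np.float64(0.13), array([-1.e-03, -7.e-04, -1.e+00]), 6.15)
((476.4254150390625, 472.12200927734375), 25.92967987060547) [477.56463362 461.47458629  92.80399294]
((455.7507019042969, 254.31747436523438), 32.96057891845703) [469.26520021 254.54047129  94.76893703]
```

View pics/w2.png

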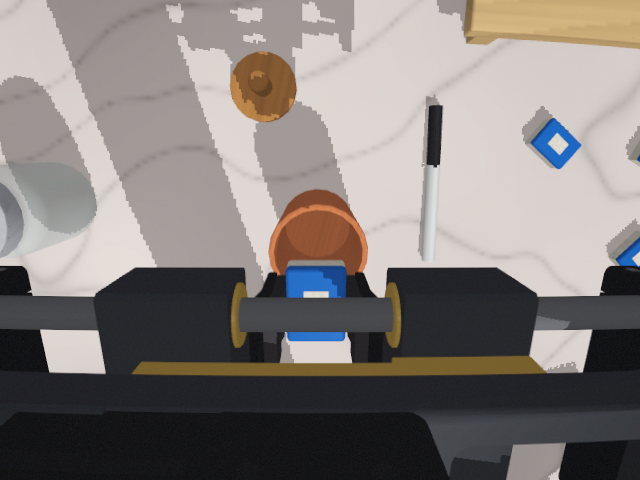

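The jar mouth is under the gripper, with the rim arc at about (318,235). The tablet is held over it and the next tablet is at (556,143).

```bash
python3 -m inch '[0.02,0.02,0.75,0,0,0,-1,0,0,0.75,0,0,0,-1,0,0,0,0,0,0,-1,0,0,0,0,0,0,0.1,0,0,0,0,0,0,0.1,0,0,0,0,0,0,0.1,0,0,-0.75,0,0,0,0.1,0,0,-0.75,0,0,0,0.15]'
python3 - <<'E'
from h import *
print(pose()); p,P=look('wrist','w3'); tablets(p,P)
E
```

```text
t: 7.2
tool_pos: [456.1, 255.3, 178.5]
tool_rot: [0.0, 1.0, 0.001, -0.0]
ft_force: [1.2, -0.6, -1.3]
width: 49.2
grasp_force: 0.0
(array([456.1, 255.3, 178.5]), np.float64(0.09), array([-2.e-04, -1.e-04, -1.e+00]), 7.2)
(array([529.8,  52.7]), array([27., 36.]), 51.8, np.float64(16.3), (553, 144))
(array([456. , 254.9]), array([26.2, 32.5]), 0.2, np.float64(21.3), (315, 230))
(array([433.7, -34.1]), array([23.3, 27.7]), 9.2, np.float64(16.1), (629, 255))
```

View pics/w3.png

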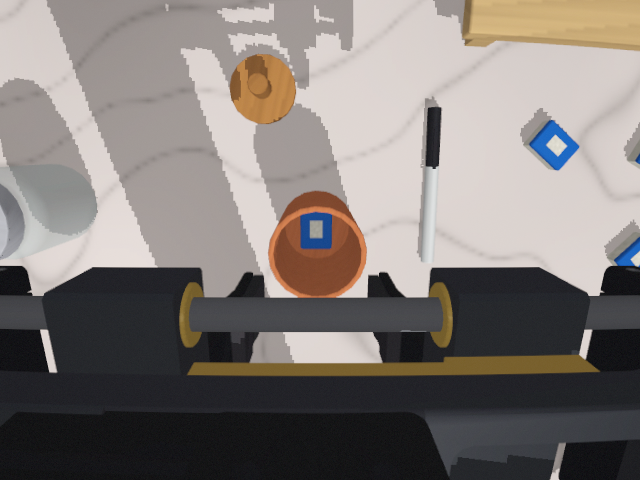

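The first tablet lies flat in the jar at (315,230). Next is the one at (553,144).

```bash
python3 -m inch '[0.307,0.845,0,0,0,0,0.15,0.307,0.845,0,0,0,0,0.15,0.307,0.845,0,0,0,0,0.15,0.307,0.845,0,0,0,0,0.15,0.307,0.845,0,0,0,0,0.15,0.307,0.845,0,0,0,0,0.15]' && python3 -m inch '[0,0,0,0,0,-0.96,0.15,0,0,0.5,0,0,-0.96,0.15,0,0,0.5,0,0,-0.96,0.15,0,0,0.5,0,0,-0.96,0.15,0,0,0.5,0,0,-0.96,0.15,0,0,0.5,0,0,-0.96,0.15,0,0,0.5,0,0,-0.96,0.15,0,0,0.5,0,0,-0.96,0.15]' && python3 -m inch '[0,0,0.52,0,0,-0.96,0.15,0,0,0,0,0,0,0.15,0,0,0,0,0,0,-1,0,0,0,0,0,0,-1,0,0,0,0,0,0,-1,0,0,0,0,0,0,-1]'; python3 -c "
from h import *;print(pose())"
```

```text
t: 8.0
tool_pos: [530.6, 51.6, 177.9]
tool_rot: [0.0, 1.0, 0.001, 0.0]
ft_force: [0.0, -0.3, 0.6]
width: 49.8
grasp_force: 0.0
t: 9.0
tool_pos: [530.6, 52.7, 37.2]
tool_rot: [0.0, 0.919, 0.394, 0.001]
ft_force: [-0.1, 0.3, -0.2]
width: 50.3
grasp_force: 0.0
t: 9.75
tool_pos: [530.5, 52.6, 17.4]
tool_rot: [0.0, 0.899, 0.438, 0.0]
ft_force: [-0.1, 0.2, 4.2]
width: 26.9
grasp_force: 20.0
(array([530.5,  52.6,  17.4]), np.float64(51.9), array([ 9.e-04, -1.e-04, -1.e+00]), 9.75)
```

```bash
python3 -m inch '[0,0,-0.5,0,0,0.96,-1,0,0,-0.5,0,0,0.96,-1,0,0,-0.5,0,0,0.96,-1,0,0,-0.5,0,0,0.96,-1,0,0,-0.5,0,0,0.96,-1,0,0,-0.5,0,0,0.96,-1,0,0,-0.5,0,0,0.96,-1,0,0,-0.5,0,0,0.96,-1]' && python3 -m inch '[0,0,0,0,0,0.96,-1,-0.31,-0.843,0,0,0,0,-1,-0.31,-0.843,0,0,0,0,-1,-0.31,-0.843,0,0,0,0,-1,-0.31,-0.843,0,0,0,0,-1,-0.31,-0.843,0,0,0,0,-1,-0.31,-0.843,0,0,0,0,-1,0,0,0,0,0,0,-1]' && python3 -m inch '[0,0,0.75,0,0,0,-1,0,0,0.75,0,0,0,-1,0,0,0,0,0,0,-1,0,0,0,0,0,0,0.1,0,0,0,0,0,0,0.1,0,0,0,0,0,0,0.1,0,0,-0.75,0,0,0,0.1,0,0,-0.75,0,0,0,0.15]'
python3 - <<'E'
from h import *
print(pose()); p,P=look('wrist','w4'); tablets(p,P); print('top');
p,P=look('top');tablets(p,P,8)
E
```

```text
t: 10.75
tool_pos: [529.8, 52.7, 177.4]
tool_rot: [-0.0, 0.999, 0.049, -0.0]
ft_force: [0.4, -0.1, -0.2]
width: 27.1
grasp_force: 20.0
t: 11.75
tool_pos: [454.1, 256.5, 176.7]
tool_rot: [-0.0, 1.0, 0.002, -0.0]
ft_force: [-0.0, -0.5, 0.2]
width: 26.5
grasp_force: 20.0
t: 12.75
tool_pos: [455.4, 254.8, 177.7]
tool_rot: [0.0, 1.0, 0.001, -0.0]
ft_force: [1.0, 0.4, -0.0]
width: 48.8
grasp_force: 0.0
(array([455.4, 254.8, 177.7]), np.float64(0.08), array([-2.e-04, -1.e-04, -1.e+00]), 12.75)
(array([434.5, -34.7]), array([23.1, 26.6]), 2.9, np.float64(16.2), (629, 255))
top
(array([528.4, -42.4]), array([22.6, 30.6]), -25.7, np.float64(14.9), (340, 271))
(array([430.6, -42.6]), array([21.8, 30.6]), -44.5, np.float64(14.8), (339, 310))
```

```bash
python3 -m inch '[0.228,0.935,0,0,0,0,0.15,0.228,0.935,0,0,0,0,0.15,0.228,0.935,0,0,0,0,0.15,0.228,0.935,0,0,0,0,0.15,0.228,0.935,0,0,0,0,0.15,0.228,0.935,0,0,0,0,0.15,0.228,0.935,0,0,0,0,0.15,0.228,0.935,0,0,0,0,0.15]' && python3 -m inch '[0,0,0.6,0,0,0.86,0.15,0,0,0.7,0,0,0.86,0.15,0,0,0.7,0,0,0.86,0.15,0,0,0.7,0,0,0.86,0.15,0,0,0.7,0,0,0.86,0.15,0,0,0.6,0,0,0,0.15,0,0,0,0,0,0,0.15]' && python3 -m inch '[0,0,0,0,0,0,-1,0,0,0,0,0,0,-1,0,0,0,0,0,0,-1,0,0,0,0,0,0,-1]'; python3 -c "
from h import *;print(pose())"
```

```text
t: 13.85
tool_pos: [528.7, -45.4, 176.2]
tool_rot: [-0.0, 1.0, 0.001, -0.0]
ft_force: [0.5, 0.2, -0.1]
width: 50.2
grasp_force: 0.0
t: 14.72
tool_pos: [528.8, -44.3, 15.6]
tool_rot: [-0.0, 0.975, -0.223, -0.0]
ft_force: [-0.7, 0.3, 0.1]
width: 50.1
grasp_force: 0.0
t: 15.22
tool_pos: [528.9, -44.2, 16.9]
tool_rot: [-0.0, 0.975, -0.223, 0.0]
ft_force: [0.1, -0.1, 0.9]
width: 27.3
grasp_force: 20.0
(array([528.9, -44.2,  16.9]), np.float64(-25.72), array([ 2.e-04, -0.e+00, -1.e+00]), 15.22)
```

```bash
python3 -m inch '[0,0,-0.8,0,0,-0.86,-1,0,0,-0.8,0,0,-0.86,-1,0,0,-0.8,0,0,-0.86,-1,0,0,-0.8,0,0,-0.86,-1,0,0,-0.8,0,0,-0.86,-1]' && python3 -m inch '[-0.228,-0.935,0,0,0,0,-1,-0.228,-0.935,0,0,0,0,-1,-0.228,-0.935,0,0,0,0,-1,-0.228,-0.935,0,0,0,0,-1,-0.228,-0.935,0,0,0,0,-1,-0.228,-0.935,0,0,0,0,-1,-0.228,-0.935,0,0,0,0,-1,-0.228,-0.935,0,0,0,0,-1]' && python3 -m inch '[0,0,0.75,0,0,0,-1,0,0,0.75,0,0,0,-1,0,0,0,0,0,0,-1,0,0,0,0,0,0,0.1,0,0,0,0,0,0,0.1,0,0,0,0,0,0,0.1,0,0,-0.75,0,0,0,0.1,0,0,-0.75,0,0,0,0.15]'
python3 - <<'E'
from h import *
print(pose()); p,P=look('wrist','w5'); print('top');
p,P=look('top');tablets(p,P,8)
E
```

```text
t: 15.85
tool_pos: [528.5, -44.1, 177.9]
tool_rot: [-0.0, 1.0, 0.002, -0.0]
ft_force: [-0.9, 0.1, 0.1]
width: 26.6
grasp_force: 20.0
t: 16.85
tool_pos: [454.9, 256.0, 176.8]
tool_rot: [0.0, 1.0, 0.001, 0.0]
ft_force: [0.3, 0.6, 0.4]
width: 26.7
grasp_force: 20.0
t: 17.85
tool_pos: [455.5, 254.7, 177.7]
tool_rot: [0.0, 1.0, 0.0, -0.0]
ft_force: [1.5, -0.2, 0.0]
width: 48.9
grasp_force: 0.0
(array([455.5, 254.7, 177.7]), np.float64(0.06), array([-2.e-04, -0.e+00, -1.e+00]), 17.85)
top
(array([430.4, -42.7]), array([21.9, 30.6]), -43.4, np.float64(14.8), (339, 310))
```

View pics/w5.png

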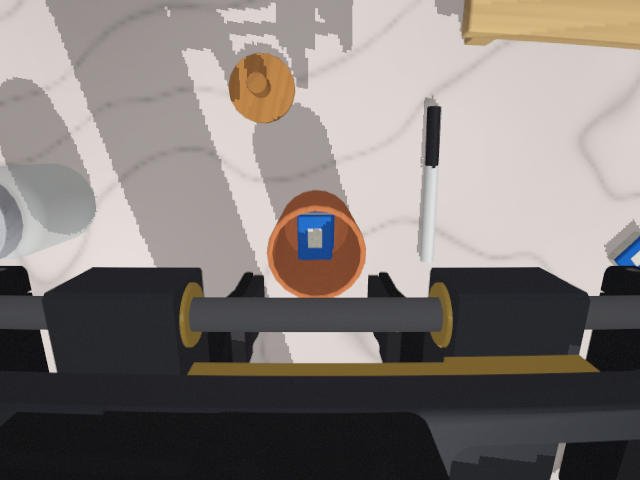

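Three tablets are stacked in the jar at (316,237). The last one is at (430,-44).

```bash
python3 -m inch '[-0.078,0.936,0,0,0,0,0.15,-0.078,0.936,0,0,0,0,0.15,-0.078,0.936,0,0,0,0,0.15,-0.078,0.936,0,0,0,0,0.15,-0.078,0.936,0,0,0,0,0.15,-0.078,0.936,0,0,0,0,0.15,-0.078,0.936,0,0,0,0,0.15,-0.078,0.936,0,0,0,0,0.15]' && python3 -m inch '[0,0,0.4,0,0,0.895,0.15,0,0,0.5,0,0,0.895,0.15,0,0,0.5,0,0,0.895,0.15,0,0,0.5,0,0,0.895,0.15,0,0,0.5,0,0,0.895,0.15,0,0,0.5,0,0,0.895,0.15,0,0,0.5,0,0,0.895,0.15,0,0,0.6,0,0,0.895,0.15]' && python3 -m inch '[0,0,0,0,0,0,0.15,0,0,0,0,0,0,-1,0,0,0,0,0,0,-1,0,0,0,0,0,0,-1,0,0,0,0,0,0,-1]'; python3 -c "
from h import *;print(pose())"
```

```text
t: 18.95
tool_pos: [430.5, -45.9, 176.4]
tool_rot: [-0.0, 1.0, 0.001, -0.0]
ft_force: [-0.4, 0.8, 0.4]
width: 50.2
grasp_force: 0.0
t: 19.95
tool_pos: [431.1, -44.8, 16.0]
tool_rot: [-0.0, 0.93, -0.367, 0.0]
ft_force: [-0.1, 0.3, -0.1]
width: 50.2
grasp_force: 0.0
t: 20.58
tool_pos: [431.1, -44.7, 17.0]
tool_rot: [-0.0, 0.931, -0.366, 0.0]
ft_force: [0.7, -0.1, 1.7]
width: 26.4
grasp_force: 20.0
(array([431.1, -44.7,  17. ]), np.float64(-42.88), array([ 5.e-04, -2.e-04, -1.e+00]), 20.57)
```

```bash
python3 -m inch '[0,0,-0.5,0,0,-0.895,-1,0,0,-0.5,0,0,-0.895,-1,0,0,-0.5,0,0,-0.895,-1,0,0,-0.5,0,0,-0.895,-1,0,0,-0.5,0,0,-0.895,-1,0,0,-0.5,0,0,-0.895,-1,0,0,-0.5,0,0,-0.895,-1,0,0,-0.5,0,0,-0.895,-1]' && python3 -m inch '[0.077,-0.936,0,0,0,0,-1,0.077,-0.936,0,0,0,0,-1,0.077,-0.936,0,0,0,0,-1,0.077,-0.936,0,0,0,0,-1,0.077,-0.936,0,0,0,0,-1,0.077,-0.936,0,0,0,0,-1,0.077,-0.936,0,0,0,0,-1,0.077,-0.936,0,0,0,0,-1]' && python3 -m inch '[0,0,0.75,0,0,0,-1,0,0,0.75,0,0,0,-1,0,0,0,0,0,0,-1,0,0,0,0,0,0,0.1,0,0,0,0,0,0,0.1,0,0,0,0,0,0,0.1,0,0,-0.75,0,0,0,1,0,0,-0.75,0,0,0,1]'; python3 -m inch '[0,0,0,0,0,0,1,0,0,0,0,0,0,1]'
python3 - <<'E'
from h import *
print(pose()); p,P=look('wrist','w6'); H=P[...,2]
b=max(blobs((H>85)&(H<105)&(abs(P[...,1]-256)<50),50),key=np.sum); q=P[b]; print(cv2.minEnclosingCircle(q[:,:2].astype(np.float32)),q[:,:2].min(0),q[:,:2].max(0))
hsv=cv2.cvtColor(p,cv2.COLOR_BGR2HSV); bl=(hsv[...,0]>100)&(hsv[...,0]<130)&(hsv[...,1]>90)
for b in blobs(bl,60): print('blue',b.sum(),np.nanmedian(P[b],0).round(1))
p,P=look('top');tablets(p,P,8)
E
```

```text
t: 21.58
tool_pos: [430.6, -44.5, 177.5]
tool_rot: [-0.0, 1.0, 0.002, -0.0]
ft_force: [-0.3, -1.1, -1.2]
width: 26.7
grasp_force: 20.0
t: 22.58
tool_pos: [454.8, 256.1, 176.7]
tool_rot: [0.0, 1.0, 0.001, -0.0]
ft_force: [-0.8, -1.0, 0.2]
width: 27.2
grasp_force: 20.0
t: 23.58
tool_pos: [455.1, 254.7, 177.7]
tool_rot: [0.0, 1.0, 0.001, -0.0]
ft_force: [0.7, -0.2, 0.2]
width: 60.6
grasp_force: 0.0
t: 23.82
tool_pos: [454.8, 254.7, 176.6]
tool_rot: [0.0, 1.0, 0.001, -0.0]
ft_force: [0.6, 0.1, -0.5]
width: 80.0
grasp_force: 0.0
(array([454.8, 254.7, 176.6]), np.float64(0.07), array([-3.e-04, -1.e-04, -1.e+00]), 23.82)
((455.9497985839844, 254.41162109375), 32.85029983520508) [425.38889762 221.83658148] [488.60052914 287.22943409]
blue 1487 [458.6 255.   66.2]
```

All four tablets are in the jar, with the stack top at 66 mm. Next I'll grasp the wide jar.

```bash
python3 -m inch '[0.025,0,0.6,0,0,0,1,0,0,0.7,0,0,0,1,0,0,0.7,0,0,0,1,0,0,0.59,0,0,0,1,0,0,0,0,0,0,1]' 35 && python3 -m inch '[0,0,0,0,0,0,-1,0,0,0,0,0,0,-1,0,0,0,0,0,0,-1,0,0,0,0,0,0,-1]' 35; python3 -c "
from h import *;print(pose())"
```

```text
t: 24.55
tool_pos: [454.3, 254.2, 70.8]
tool_rot: [0.001, 1.0, 0.001, -0.003]
ft_force: [-1.3, 0.6, 0.8]
width: 86.9
grasp_force: 0.0
t: 25.05
tool_pos: [456.7, 254.9, 74.0]
tool_rot: [-0.0, 1.0, 0.001, 0.001]
ft_force: [-0.6, -2.0, 3.5]
width: 64.4
grasp_force: 34.8
(array([456.7, 254.9,  74. ]), np.float64(0.08), array([ 1.5e-03,  2.0e-04, -1.0e+00]), 25.05)
```

```bash
python3 -m inch '[0,0,-0.3,0,0,0,-1,0,0,-0.7,0,0,0,-1,0,0,-0.7,0,0,0,-1,0,0,-0.7,0,0,0,-1,0,0,-0.35,0,0,0,-1,0.2,0.2,0,0,0,0,-1,0.45,0.46,0,0,0,0,-1]' && python3 -m inch '[0.6,0.61,0,0,0,0,-1,0.6,0.61,0,0,0,0,-1,0.6,0.61,0,0,0,0,-1,0.6,0.61,0,0,0,0,-1,0.6,0.61,0,0,0,0,-1,0.5,0.51,0,0,0,0,-1,0.35,0.38,0,0,0,0,-1,0.13,0.13,0,0,0,0,-1]' && python3 -m inch '[0,0,0,0,0,0,-1,0,0,0,0,0,0,-1]';  python3 - <<'E'
from h import *
print(pose()); p,P=look('wrist','w7'); H=P[...,2]
b=(H>44)&(H<58)&(P[...,0]>590)&(P[...,0]<690); b=max(blobs(b,500),key=np.sum); q=P[b]; print(q.min(0),q.max(0),cv2.minAreaRect(q[:,:2].astype(np.float32)))
p,P=look('top','t2'); H=P[...,2]
E
```

```text
t: 25.92
tool_pos: [481.2, 228.1, 182.1]
tool_rot: [0.0, 1.0, 0.001, -0.001]
ft_force: [0.2, -0.1, -4.4]
width: 64.3
grasp_force: 34.8
t: 26.92
tool_pos: [641.9, 64.6, 181.8]
tool_rot: [-0.0, 1.0, -0.0, -0.001]
ft_force: [-0.2, 0.6, -4.8]
width: 64.5
grasp_force: 34.8
t: 27.18
tool_pos: [640.6, 66.8, 182.9]
tool_rot: [-0.0, 1.0, 0.001, -0.001]
ft_force: [-0.1, 0.8, -4.9]
width: 64.2
grasp_force: 34.8
(array([640.6,  66.8, 182.9]), np.float64(0.12), array([-1.7e-03,  5.0e-04, -1.0e+00]), 27.18)
[ 600.58382842 -173.28060036   44.02154779] [684.48145949 148.72589893  54.23295242] ((640.8082885742188, -12.509368896484375), (320.9325866699219, 79.7912368774414), 88.61290740966797)
```

View pics/w7.png

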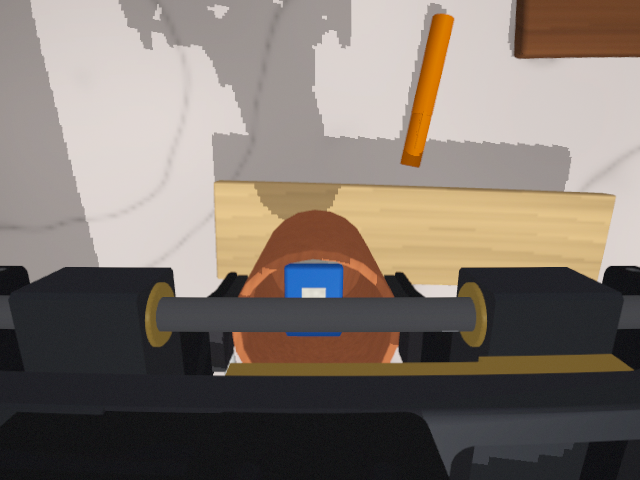

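The jar is held upright over the ledge, with the tablets inside at (313,300) and the plank spanning (215–612, 183–285).

```bash
python3 -m inch '[0.03,0,0.5,0,0,0,-1,0,0,0.5,0,0,0,-1,0,0,0.25,0,0,0,-1,0,0,0.15,0,0,0,-1,0,0,0,0,0,0,-1]' && python3 -m inch '[0,0,0.05,0,0,0,-1,0,0,0,0,0,0,-1]'; python3 -c "
from h import *;print(pose(),state()['ft_force'])"
```

```text
t: 27.9
tool_pos: [642.9, 66.1, 127.2]
tool_rot: [0.0, 1.0, 0.001, -0.0]
ft_force: [-0.7, -0.2, -4.5]
width: 64.3
grasp_force: 34.8
t: 28.15
tool_pos: [643.1, 65.9, 125.6]
tool_rot: [0.0, 1.0, 0.001, 0.0]
ft_force: [-0.3, -0.1, -4.1]
width: 64.1
grasp_force: 34.8
(array([643.1,  65.9, 125.6]), np.float64(0.07), array([ 8.e-04, -0.e+00, -1.e+00]), 28.15) [-0.33661261 -0.09964326 -4.12656482]
```

```bash
python3 -m inch '[0,0,0.025,0,0,0,-1,0,0,0,0,0,0,-1]' && python3 -m inch '[0,0,0.025,0,0,0,-1,0,0,0,0,0,0,-1]'
```

```text
t: 28.4
tool_pos: [642.9, 65.9, 124.2]
tool_rot: [-0.0, 1.0, 0.001, 0.0]
ft_force: [-0.3, 0.1, -4.9]
width: 64.2
grasp_force: 34.8
t: 28.65
tool_pos: [643.0, 65.9, 124.0]
tool_rot: [0.0, 1.0, 0.001, 0.0]
ft_force: [-2.2, 0.2, 2.8]
width: 64.0
grasp_force: 34.9
```

```bash
python3 -m inch '[0,0,0,0,0,0,1,0,0,0,0,0,0,1,0,0,0,0,0,0,1,0,0,0,0,0,0,1,0,0,-0.3,0,0,0,1,0,0,-0.7,0,0,0,1,0,0,-0.8,0,0,0,1,0,0,-0.6,0,0,0,1]' && python3 -m inch '[0,0,0,0,0,0,1]'
cat >> h.py <<'E'
def rim(P,h,x,y,r=60,tol=9):
    H=P[...,2]; m=(abs(H-h)<tol)&(abs(P[...,0]-x)<r)&(abs(P[...,1]-y)<r)
    bs=blobs(m,40)
    if not bs: print('none'); return
    b=max(bs,key=np.sum); q=P[b]; c,rad=cv2.minEnclosingCircle(q[:,:2].astype(np.float32)); print('circle',np.round(c,1),round(rad,1),'z',np.median(q[:,2]).round(1),'range',q[:,:2].min(0).round(1),q[:,:2].max(0).round(1)); return q
E
python3 - <<'E'
from h import *
print(pose()); p,P=look('wrist','w8'); q=rim(P,145,643,66)
b=(P[...,2]>138)
A=np.c_[q[:,:2],np.ones(len(q))]; print('tilt',np.linalg.lstsq(A,q[:,2],rcond=None)[0])
p,P=look('top'); rim(P,145,643,66); rim(P,115,432,-259); rim(P,14,570.5,300,45); rim(P,14,581.5,-306.5,45)
rim(P,39,570.5,300,45,5); rim(P,39,581.5,-306.5,45,5)
E
```

```text
t: 29.65
tool_pos: [643.5, 65.9, 221.6]
tool_rot: [0.0, 1.0, 0.001, 0.001]
ft_force: [0.1, -0.3, -0.4]
width: 86.7
grasp_force: 0.0
t: 29.78
tool_pos: [644.6, 65.9, 222.3]
tool_rot: [0.0, 1.0, 0.001, 0.003]
ft_force: [-0.7, 0.1, 0.1]
width: 87.2
grasp_force: 0.0
(array([644.6,  65.9, 222.3]), np.float64(0.08), array([ 6.5e-03, -4.0e-04, -1.0e+00]), 29.77)
circle [642.3  65.7] 33.0 z 145.8 range [614.3  32.8] [674.7  98.6]
tilt [4.27655239e-02 1.00303882e-03 1.16762681e+02]
none
circle [ 431.9 -259.8] 25.2 z 113.3 range [ 407. -284.] [ 455.9 -236.3]
circle [569.1 299.9] 28.3 z 13.9 range [540.9 278.3] [597.3 325.5]
circle [ 581.  -308.4] 35.0 z 13.2 range [ 546.6 -341.2] [ 615.4 -274.3]
none
none
```

```bash
python3 -m inch '[-0.3,0.45,0,0,0,0,1,-0.53,0.82,0,0,0,0,1,-0.53,0.82,0,0,0,0,1,-0.53,0.82,0,0,0,0,1,-0.53,0.82,0,0,0,0,1,-0.53,0.82,0,0,0,0,1,-0.53,0.82,0,0,0,0,1,-0.53,0.82,0,0,0,0,1]' && python3 -m inch '[-0.53,0.82,0,0,0,0,1,-0.53,0.82,0,0,0,0,1,-0.23,0.36,0,0,0,0,1,0,0,0,0,0,0,1,0,0,0,0,0,0,1]'
python3 - <<'E'
from h import *
print(pose()); p,P=look('wrist','w9'); rim(P,115,432,-259)
p,P=look('top','t3'); rim(P,145,643,66)
E
```

```text
t: 30.88
tool_pos: [480.1, -183.1, 218.1]
tool_rot: [-0.001, 1.0, 0.0, -0.001]
ft_force: [1.2, -1.0, -0.2]
width: 86.9
grasp_force: 0.0
t: 31.5
tool_pos: [431.3, -261.0, 218.9]
tool_rot: [-0.001, 1.0, 0.001, -0.0]
ft_force: [-1.7, 0.9, -0.1]
width: 86.6
grasp_force: 0.0
(array([ 431.3, -261. ,  218.9]), np.float64(0.1), array([-4.0e-04,  1.1e-03, -1.0e+00]), 31.5)
circle [ 431.6 -262.4] 24.9 z 115.8 range [ 408.1 -287.3] [ 456.2 -237.6]
circle [640.6  67.8] 33.0 z 144.1 range [607.7  35.1] [673.5 100.7]
```

View pics/t3.png

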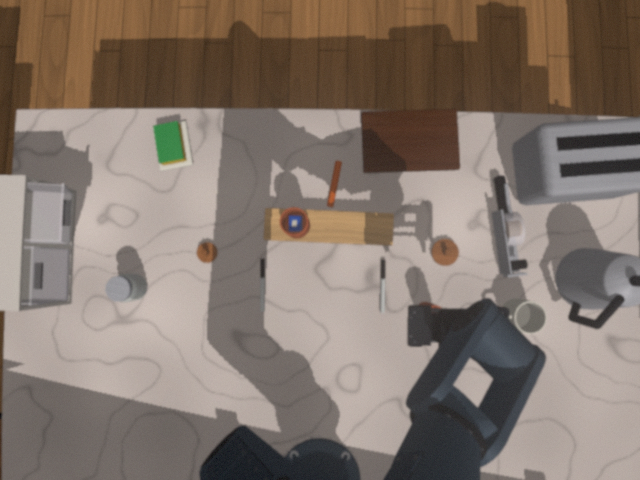

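The wide jar with its tablets stands on the ledge at (295,222). The narrow jar is now under the gripper.

```bash
python3 -m inch '[0,0.03,0.6,0,0,0,1,0,0,0.8,0,0,0,1,0,0,0.8,0,0,0,1,0,0,0.7,0,0,0,1,0,0,0.27,0,0,0,1,0,0,0,0,0,0,1]' 30 && python3 -m inch '[0,0,0,0,0,0,-1,0,0,0,0,0,0,-1,0,0,0,0,0,0,-1,0,0,0,0,0,0,-1,0,0,0,0,0,0,-1,0,0,0,0,0,0,-1]' 30;  python3 -c "
from h import *;print(pose())"
```

```text
t: 32.35
tool_pos: [431.5, -262.5, 92.0]
tool_rot: [-0.0, 1.0, 0.001, -0.0]
ft_force: [0.2, 1.1, -1.2]
width: 87.1
grasp_force: 0.0
t: 33.1
tool_pos: [431.3, -263.1, 92.5]
tool_rot: [-0.0, 1.0, 0.001, 0.0]
ft_force: [-0.5, 1.0, 3.3]
width: 48.6
grasp_force: 30.0
(array([ 431.3, -263.1,   92.5]), np.float64(0.06), array([ 1.e-04,  1.e-04, -1.e+00]), 33.1)
```

```bash
python3 -m inch '[0,0,-0.3,0,0,0,-1,0,0,-0.7,0,0,0,-1,0,0,-0.7,0,0,0,-1,0,0,-0.7,0,0,0,-1,0,0,-0.35,0,0,0,-1,0.2,-0.17,0,0,0,0,-1,0.45,-0.385,0,0,0,0,-1]' && python3 -m inch '[0.65,-0.56,0,0,0,0,-1,0.65,-0.56,0,0,0,0,-1,0.65,-0.56,0,0,0,0,-1,0.65,-0.56,0,0,0,0,-1,0.65,-0.56,0,0,0,0,-1,0.65,-0.56,0,0,0,0,-1,0.45,-0.38,0,0,0,0,-1,0.17,-0.14,0,0,0,0,-1]' && python3 -m inch '[0,0,0,0,0,0,-1,0,0,0,0,0,0,-1]';  python3 -c "
from h import *
print(pose(),to(638,-86))"
```

```text
t: 33.98
tool_pos: [456.9, -240.4, 201.5]
tool_rot: [-0.001, 1.0, -0.0, -0.001]
ft_force: [-0.3, -0.6, -2.8]
width: 48.9
grasp_force: 30.0
t: 34.98
tool_pos: [637.9, -83.6, 200.3]
tool_rot: [-0.001, 1.0, 0.002, -0.001]
ft_force: [-0.0, -0.5, -3.3]
width: 48.7
grasp_force: 30.0
t: 35.22
tool_pos: [636.9, -85.9, 201.8]
tool_rot: [-0.0, 1.0, 0.0, -0.001]
ft_force: [0.4, 0.2, -2.8]
width: 48.7
grasp_force: 30.0
(array([636.9, -85.9, 201.8]), np.float64(0.03), array([-1.8e-03,  2.0e-04, -1.0e+00]), 35.23) [ 0.029  0.001 -0.   ]
```

```bash
python3 -m inch '[0.03,0,0.5,0,0,0,-1,0,0,0.5,0,0,0,-1,0,0,0.25,0,0,0,-1,0,0,0.15,0,0,0,-1,0,0,0.05,0,0,0,-1,0,0,0,0,0,0,-1]' && python3 -m inch '[0,0,0.025,0,0,0,-1,0,0,0,0,0,0,-1]' && python3 -m inch '[0,0,0.02,0,0,0,-1,0,0,0,0,0,0,-1]'
```

```text
t: 35.98
tool_pos: [639.3, -85.7, 144.8]
tool_rot: [0.0, 1.0, 0.001, 0.0]
ft_force: [0.2, 0.2, -3.5]
width: 48.8
grasp_force: 30.0
t: 36.22
tool_pos: [639.2, -85.5, 143.7]
tool_rot: [0.0, 1.0, 0.001, 0.0]
ft_force: [-0.5, -0.4, -2.3]
width: 48.9
grasp_force: 30.0
t: 36.48
tool_pos: [639.1, -85.5, 142.6]
tool_rot: [0.0, 1.0, 0.001, 0.0]
ft_force: [-0.0, 0.3, -2.1]
width: 49.2
grasp_force: 30.0
```

```bash
python3 -m inch '[0,0,0.02,0,0,0,-1,0,0,0,0,0,0,-1]' && python3 -m inch '[0,0,0.015,0,0,0,-1,0,0,0,0,0,0,-1]'
```

```text
t: 36.72
tool_pos: [639.4, -85.4, 142.6]
tool_rot: [0.0, 1.0, 0.001, 0.0]
ft_force: [-0.3, 1.0, 4.5]
width: 48.9
grasp_force: 30.0
t: 36.98
tool_pos: [639.5, -85.4, 142.5]
tool_rot: [0.0, 1.0, 0.001, 0.001]
ft_force: [-0.9, 0.4, 6.9]
width: 48.6
grasp_force: 30.0
```

```bash
python3 -m inch '[0,0,0,0,0,0,1,0,0,0,0,0,0,1,0,0,0,0,0,0,1,0,0,0,0,0,0,1,0,0,-0.3,0,0,0,1,0,0,-0.7,0,0,0,1,0,0,-0.8,0,0,0,1,0,0,-0.6,0,0,0,0.15]' && python3 -m inch '[0,0,0,0,0,0,0.15,0,0,0,0,0,0,0.15,0,0,0,0,0,0,0.15]'
python3 - <<'E'
from h import *
print(pose()); p,P=look('wrist','w10'); rim(P,165,639,-85,40); rim(P,145,643,66,50)
p,P=look('top','t4'); rim(P,145,643,66);  rim(P,14,570.5,300,60); rim(P,14,581.5,-306.5,60)
p,P=look('scene','s4'); rim(P,145,643,66,50); rim(P,165,639,-85,50); rim(P,14,570.5,300,60); rim(P,14,581.5,-306.5,60)
E
```

```text
t: 37.98
tool_pos: [639.7, -85.7, 239.6]
tool_rot: [0.0, 1.0, 0.001, 0.001]
ft_force: [-0.7, 0.0, 0.1]
width: 82.4
grasp_force: 0.0
t: 38.35
tool_pos: [638.2, -85.3, 235.7]
tool_rot: [-0.0, 1.0, 0.001, -0.001]
ft_force: [-0.8, 0.1, -0.2]
width: 55.4
grasp_force: 0.0
(array([638.2, -85.3, 235.7]), np.float64(0.07), array([-2.8e-03,  9.0e-04, -1.0e+00]), 38.35)
circle [639.8 -84.9] 25.0 z 165.8 range [ 615.4 -109.6] [664.2 -60.3]
circle [642.4  65.4] 33.6 z 144.9 range [621.7  32.1] [675.2  98.4]
circle [640.6  67.9] 33.0 z 144.3 range [609.6  35.1] [673.5 100.5]
circle [570.7 302.2] 27.3 z 14.0 range [545.8 275. ] [597.3 325.7]
circle [ 581.9 -306.1] 35.7 z 13.2 range [ 548.9 -341.6] [ 615.7 -274.2]
circle [642.6  71. ] 36.7 z 141.6 range [609.   34.9] [678.7 103.8]
circle [641.7 -79.4] 28.9 z 162.1 range [ 616.1 -107.2] [668.6 -55.5]
circle [569.2 302.2] 33.6 z 12.8 range [536.1 269.5] [602.4 330.2]
circle [ 587.4 -304.6] 39.9 z 12.7 range [ 547.5 -344.2] [ 620.3 -271.1]
```

View pics/w10.png

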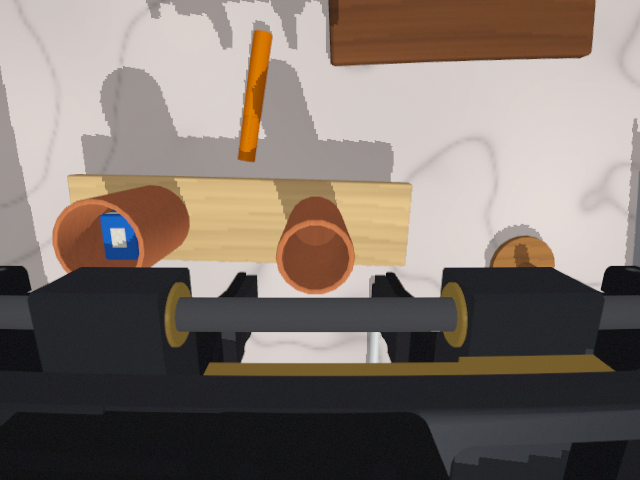

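Both jars stand upright on the ledge: the wide one's mouth is at about (100,238) and the narrow one's at (316,257). The large lid is at (523,250).

```bash
python3 -m inch '[-0.2,0.8,0,0,0,0,0.15,-0.2,0.8,0,0,0,0,0.15,-0.2,0.8,0,0,0,0,0.15,-0.2,0.8,0,0,0,0,0.15,-0.2,0.8,0,0,0,0,0.15,-0.2,0.8,0,0,0,0,0.15,-0.2,0.8,0,0,0,0,0.15,0,0,0,0,0,0,0.15]' && python3 -m inch '[0,0,0.8,0,0,0,0.15,0,0,0.8,0,0,0,0.15,0,0,0,0,0,0,0.15,0,0,0,0,0,0,0.15]'
python3 - <<'E'
from h import *
print(pose()); p,P=look('wrist','w11'); rim(P,14,582,-308,60,7); rim(P,39,582,-308,40,8)
E
```

```text
t: 39.5
tool_pos: [582.6, -312.0, 236.5]
tool_rot: [0.0, 1.0, -0.001, -0.0]
ft_force: [0.2, -0.5, 0.5]
width: 50.3
grasp_force: 0.0
t: 40.0
tool_pos: [584.1, -309.3, 174.0]
tool_rot: [0.0, 1.0, 0.001, 0.001]
ft_force: [0.2, -0.4, -0.8]
width: 50.4
grasp_force: 0.0
(array([ 584.1, -309.3,  174. ]), np.float64(0.11), array([ 1.1e-03, -5.0e-04, -1.0e+00]), 40.0)
circle [ 583.2 -310.2] 34.7 z 15.3 range [ 548.6 -344.7] [ 617.4 -275.9]
circle [ 583.4 -310.2] 7.9 z 40.9 range [ 576.1 -317.9] [ 590.9 -302.5]
```

View pics/w11.png

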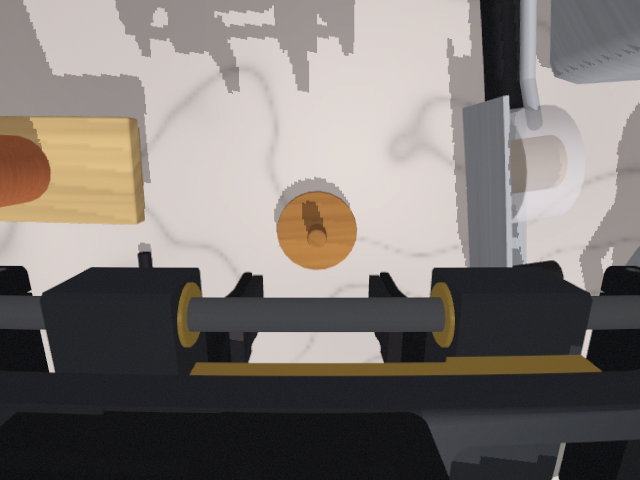

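The large lid is directly under the gripper: disc at (316,230), knob at (316,238). Tape-gun clearance is fine.

```bash
python3 -m inch '[-0.02,0.022,0.7,0,0,0,0.15,0,0,0.9,0,0,0,0.15,0,0,0.9,0,0,0,0.15,0,0,0.7,0,0,0,0.15,0,0,0.26,0,0,0,0.15,0,0,0.1,0,0,0,0.15,0,0,0,0,0,0,0.15]' 30 && python3 -m inch '[0,0,0,0,0,0,-1,0,0,0,0,0,0,-1,0,0,0,0,0,0,-1,0,0,0,0,0,0,-1,0,0,0,0,0,0,-1,0,0,0,0,0,0,-1]' 30;  python3 -c "
from h import *;print(pose())"
```

```text
t: 40.92
tool_pos: [583.4, -311.0, 32.0]
tool_rot: [0.001, 1.0, 0.001, 0.001]
ft_force: [-0.5, 1.1, -0.0]
width: 50.4
grasp_force: 0.0
t: 41.68
tool_pos: [582.5, -310.5, 30.8]
tool_rot: [0.0, 1.0, 0.001, 0.0]
ft_force: [-0.5, -0.8, 1.5]
width: 15.5
grasp_force: 30.0
(array([ 582.5, -310.5,   30.8]), np.float64(0.07), array([ 0.e+00, -1.e-04, -1.e+00]), 41.67)
```

```bash
python3 -m inch '[0,0,-0.3,0,0,0,-1,0,0,-0.7,0,0,0,-1,0,0,-0.9,0,0,0,-1,0,0,-0.9,0,0,0,-1,0,0,-0.9,0,0,0,-1,0,0,-0.9,0,0,0,-1,0,0,-0.6,0,0,0,-1,0,0,-0.3,0,0,0,-1]' && python3 -m inch '[0.05,-0.4,0,0,0,0,-1,0.13,-0.8,0,0,0,0,-1,0.13,-0.8,0,0,0,0,-1,0.13,-0.8,0,0,0,0,-1,0.13,-0.8,0,0,0,0,-1,0.13,-0.8,0,0,0,0,-1,0.13,-0.8,0,0,0,0,-1,0.13,-0.8,0,0,0,0,-1]' && python3 -m inch '[0.13,-0.8,0,0,0,0,-1,0.13,-0.8,0,0,0,0,-1,0.13,-0.8,0,0,0,0,-1,0.13,-0.6,0,0,0,0,-1,0.01,-0.21,0,0,0,0,-1,0,0,0,0,0,0,-1,0,0,0,0,0,0,-1]'
python3 - <<'E'
from h import *
print(pose(),to(642,65.8)); p,P=look('wrist','w12'); rim(P,145,643,66,50,7); rim(P,165,639,-85,45)
print(to(642,65.8))
E
```

```text
t: 42.68
tool_pos: [583.0, -310.7, 253.1]
tool_rot: [0.001, 1.0, 0.001, 0.001]
ft_force: [0.6, -0.6, -1.8]
width: 15.0
grasp_force: 30.0
t: 43.68
tool_pos: [619.4, -67.8, 248.9]
tool_rot: [-0.001, 1.0, 0.001, -0.002]
ft_force: [0.6, 0.4, -0.5]
width: 15.2
grasp_force: 30.0
t: 44.55
tool_pos: [641.3, 57.2, 250.3]
tool_rot: [0.0, 1.0, 0.0, -0.0]
ft_force: [0.0, -1.0, -0.7]
width: 15.0
grasp_force: 30.0
(array([641.3,  57.2, 250.3]), np.float64(0.03), array([-1.e-03, -3.e-04, -1.e+00]), 44.55) [ 0.018 -0.214 -0.   ]
circle [648.8  66.6] 31.7 z 146.0 range [642.3  35.6] [674.6  97.9]
circle [638.9 -84.6] 25.9 z 165.1 range [ 615.2 -109.5] [664.5 -58.8]
[ 0.014 -0.219 -0.   ]
```

View pics/w12.png

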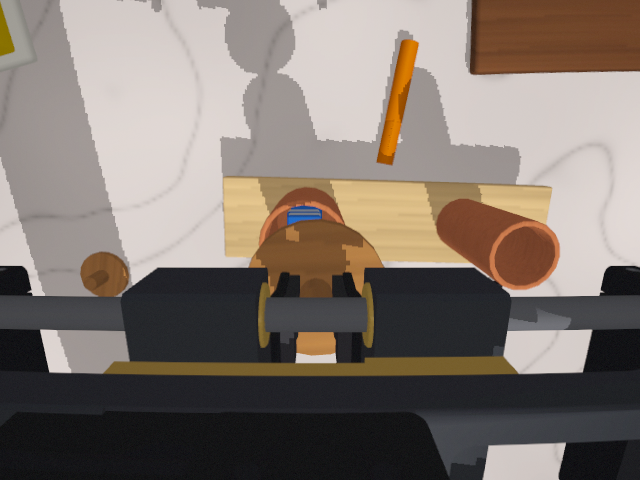

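The lid is held above the wide jar, which is visible at (303,225); it sits 8.6 mm short in y. I'll check the held lid's offset from the same frame.

```bash
python3 - <<'E'
from h import *
P=np.load('w12.npz')['P']; H=P[...,2]
for lo,hi in((226,242),(240,265)):
    m=(H>lo)&(H<hi)&(abs(P[...,0]-640)<60)&(abs(P[...,1]-57)<45)
    for b in blobs(m,100): q=P[b]; print(b.sum(),np.median(q[:,2]).round(1),q.min(0).round(1),q.max(0).round(1))
m=(H>228)&(H<240)&(abs(P[...,1]-57)<40)&(P[...,0]>650)&(P[...,0]<690)
q=P[m]; e=[]
for y in np.arange(30,86,3):
    s=q[abs(q[:,1]-y)<1.5]; 
    if len(s): e.append((s[:,0].max(),y))
e=np.array(e); 
from scipy.optimize import least_squares
r=least_squares(lambda c:np.hypot(e[:,0]-c[0],e[:,1]-c[1])-35,[641,57],loss='soft_l1'); print(r.x,r.cost, len(q))
A=np.c_[q[:,:2]-q[:,:2].mean(0),np.ones(len(q))]; print('tilt',np.linalg.lstsq(A,q[:,2],rcond=None)[0])
E
python3 -m inch '[0.015,-0.215,0.4,0,0,0,-1,0,0,0.6,0,0,0,-1,0,0,0.4,0,0,0,-1,0,0,0.2,0,0,0,-1,0,0,0,0,0,0,-1,0,0,0,0,0,0,-1]';python3 -c "
from h import *
print(pose(),to(642,65.8,169.8))"
```

```text
6160 234.7 [640.4  24.9 226.7] [676.6  89.5 242. ]
869 234.8 [607.1  47.2 232.7] [620.8  67.  236.6]
1399 251.9 [643.7  39.8 240. ] [653.9  74.2 265. ]
[641.91890328  57.17631881] 1.5351527029701342 5541
tilt [-4.18144219e-02 -1.55799280e-03  2.34636917e+02]
t: 45.35
tool_pos: [642.9, 66.6, 187.5]
tool_rot: [0.0, 1.0, 0.001, 0.001]
ft_force: [-0.6, 0.7, -1.0]
width: 15.2
grasp_force: 30.0
(array([642.9,  66.6, 187.5]), np.float64(0.07), array([ 1.6e-03, -1.0e-04, -1.0e+00]), 45.35) [-0.023  0.019  0.442]
```

```bash
python3 -m inch '[0,0.01,0.2,0,0,0,-1,0,0,0.12,0,0,0,-1,0,0,0.05,0,0,0,-1,0,0,0,0,0,0,-1]'&& python3 -m inch '[0,0,0.03,0,0,0,-1,0,0,0,0,0,0,-1]'&& python3 -m inch '[0,0,0.03,0,0,0,-1,0,0,0,0,0,0,-1]'
```

```text
t: 45.85
tool_pos: [642.1, 66.2, 171.7]
tool_rot: [-0.0, 1.0, 0.001, -0.0]
ft_force: [-0.4, 0.7, -1.1]
width: 14.8
grasp_force: 30.0
t: 46.1
tool_pos: [642.3, 66.2, 170.8]
tool_rot: [0.0, 1.0, 0.001, 0.0]
ft_force: [-0.2, 0.1, -0.9]
width: 15.4
grasp_force: 30.0
t: 46.35
tool_pos: [642.4, 66.2, 169.8]
tool_rot: [0.0, 1.0, 0.001, 0.0]
ft_force: [0.3, -0.2, 0.9]
width: 15.6
grasp_force: 30.0
```

```bash
python3 -m inch '[0,0,0.015,0,0,0,-1,0,0,0,0,0,0,-1,0,0,0,0,0,0,0.1,0,0,0,0,0,0,0.1,0,0,0,0,0,0,0.1,0,0,-0.2,0,0,0,0.1,0,0,-0.7,0,0,0,0.1,0,0,-0.9,0,0,0,0.15]' && python3 -m inch '[0,0,-0.2,0,0,0,0.15,0,0,0,0,0,0,0.15,0,0,0,0,0,0,0.15]'
python3 - <<'E'
from h import *
print(pose()); p,P=look('wrist','w13'); q=rim(P,153,642,66,50,6); rim(P,179,642,66,30,8)
rim(P,165,639,-85,45)
q=q[np.hypot(q[:,0]-642.4,q[:,1]-66)<33]
A=np.c_[q[:,:2]-q[:,:2].mean(0),np.ones(len(q))]; print('tilt',np.linalg.lstsq(A,q[:,2],rcond=None)[0])
p,P=look('top','t5'); rim(P,153,642,66,50,6); rim(P,165,639,-85,40);rim(P,14,570.5,300,60)
E
```

```text
t: 47.35
tool_pos: [641.7, 66.2, 241.2]
tool_rot: [-0.0, 1.0, 0.001, -0.001]
ft_force: [0.5, 0.1, 0.1]
width: 49.0
grasp_force: 0.0
t: 47.72
tool_pos: [641.2, 66.3, 247.4]
tool_rot: [-0.0, 1.0, 0.001, -0.002]
ft_force: [0.7, 0.1, 0.4]
width: 49.8
grasp_force: 0.0
(array([641.2,  66.3, 247.4]), np.float64(0.07), array([-3.1e-03,  2.0e-04, -1.0e+00]), 47.73)
circle [642.9  66.1] 34.9 z 154.3 range [609.   31.3] [677.5 100.7]
circle [643.4  66.1] 7.9 z 179.9 range [635.9  58.3] [651.3  74.1]
circle [639.9 -84.8] 25.6 z 164.8 range [ 624.6 -110. ] [664.7 -59.5]
tilt [ 4.27957168e-03 -4.77935757e-04  1.54285888e+02]
circle [616.6  83.5] 11.9 z 152.6 range [609.2  71.9] [620.6  94.8]
circle [638.2 -82.5] 25.0 z 164.2 range [ 613.6 -106.1] [662.5 -59.2]
circle [571.2 302.8] 26.1 z 14.3 range [545.8 288.1] [597.1 325.3]
```

View pics/w13.png

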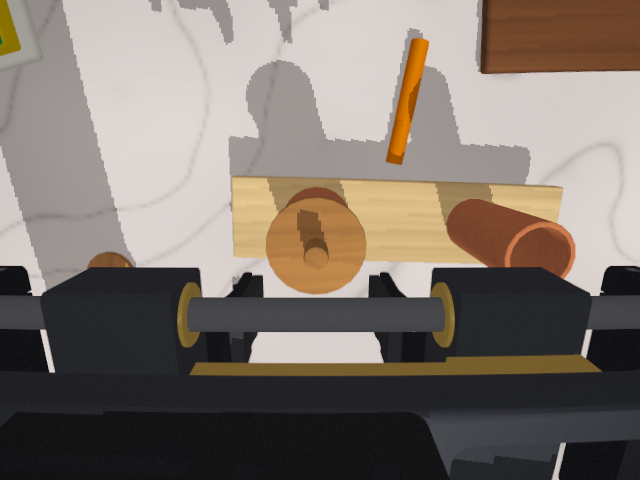

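The wide lid is seated and level at (316,245): disc top at 154.3 mm, tilt about 0.004. Next is the narrow lid.

```bash
python3 -m inch '[-0.12,-0.4,0,0,0,0,0.15,-0.24,-0.8,0,0,0,0,0.15,-0.24,-0.8,0,0,0,0,0.15,-0.24,-0.8,0,0,0,0,0.15,-0.24,-0.8,0,0,0,0,0.15,-0.24,-0.8,0,0,0,0,0.15,-0.24,-0.8,0,0,0,0,0.15,-0.2,-0.65,0,0,0,0,0.15]' && python3 -m inch '[0,0,0.9,0,0,0,0.15,0,0,0.9,0,0,0,0.15,0,0,0,0,0,0,0.15,0,0,0,0,0,0,0.15]'
python3 - <<'E'
from h import *
print(pose()); p,P=look('wrist','w14'); a=rim(P,14,571,301,60,7); b=rim(P,39,571,301,40,8); print(to(*cv2.minEnclosingCircle(b[:,:2].astype(np.float32))[0],31.5))
E
```

```text
t: 48.82
tool_pos: [570.0, 302.4, 248.5]
tool_rot: [-0.0, 1.0, 0.001, -0.001]
ft_force: [0.8, -0.2, -0.1]
width: 49.9
grasp_force: 0.0
t: 49.32
tool_pos: [572.0, 300.8, 177.9]
tool_rot: [-0.0, 1.0, 0.001, 0.001]
ft_force: [0.2, 0.5, 0.8]
width: 50.0
grasp_force: 0.0
(array([572. , 300.8, 177.9]), np.float64(0.09), array([ 1.3e-03,  6.0e-04, -1.0e+00]), 49.33)
circle [572.2 298.6] 26.7 z 15.3 range [545.8 272.2] [598.5 325.1]
circle [572.3 298.8] 7.8 z 41.0 range [564.9 291.3] [579.4 306.2]
[-0.016  0.054  3.677]
```

```bash
python3 -m inch '[0.01,0.055,0.7,0,0,0,0.15,0,0,0.9,0,0,0,0.15,0,0,0.9,0,0,0,0.15,0,0,0.7,0,0,0,0.15,0,0,0.33,0,0,0,0.15,0,0,0.1,0,0,0,0.15,0,0,0,0,0,0,0.15]' 30 && python3 -m inch '[0,0,0,0,0,0,0.15,0,0,0,0,0,0,-1,0,0,0,0,0,0,-1,0,0,0,0,0,0,-1,0,0,0,0,0,0,-1,0,0,0,0,0,0,-1,0,0,0,0,0,0,-1]' 30;  python3 -c "
from h import *;print(pose())"
```

```text
t: 50.25
tool_pos: [572.9, 298.2, 32.9]
tool_rot: [-0.0, 1.0, 0.001, 0.001]
ft_force: [-0.2, 0.9, 0.8]
width: 50.0
grasp_force: 0.0
t: 51.12
tool_pos: [571.9, 297.9, 31.7]
tool_rot: [-0.0, 1.0, 0.001, -0.0]
ft_force: [-0.3, 0.2, -0.0]
width: 15.0
grasp_force: 30.0
(array([571.9, 297.9,  31.7]), np.float64(0.07), array([-1.e-04,  0.e+00, -1.e+00]), 51.12)
```

```bash
python3 -m inch '[0,0,-0.3,0,0,0,-1,0,0,-0.7,0,0,0,-1,0,0,-0.9,0,0,0,-1,0,0,-0.9,0,0,0,-1,0,0,-0.9,0,0,0,-1,0,0,-0.9,0,0,0,-1,0,0,-0.7,0,0,0,-1,0,0,-0.325,0,0,0,-1]' && python3 -m inch '[0.04,0.4,0,0,0,0,-1,0.15,0.8,0,0,0,0,-1,0.15,0.8,0,0,0,0,-1,0.15,0.8,0,0,0,0,-1,0.15,0.8,0,0,0,0,-1,0.15,0.8,0,0,0,0,-1,0.15,0.8,0,0,0,0,-1,0.15,0.8,0,0,0,0,-1]' && python3 -m inch '[0.15,0.8,0,0,0,0,-1,0.15,0.8,0,0,0,0,-1,0.15,0.8,0,0,0,0,-1,0.15,0.7,0,0,0,0,-1,0.15,0.35,0,0,0,0,-1,0,0.125,0,0,0,0,-1,0,0,0,0,0,0,-1,0,0,0,0,0,0,-1]'
python3 - <<'E'
from h import *
print(pose(),to(639.4,-85.1)); p,P=look('wrist','w15')
H=P[...,2]; q=P[(abs(H-240)<6)&(P[...,0]>640)&(P[...,0]<690)&(abs(P[...,1]+85)<45)]; print(len(q),q.min(0),q.max(0),np.median(q,0))
q=rim(P,165,640,-85,40,7); rim(P,153,642,66,45,6)
E
```

```text
t: 52.12
tool_pos: [572.6, 298.2, 259.5]
tool_rot: [-0.001, 1.0, 0.001, 0.002]
ft_force: [0.8, -0.2, -0.4]
width: 15.2
grasp_force: 30.0
t: 53.12
tool_pos: [614.6, 55.8, 254.7]
tool_rot: [0.0, 1.0, 0.0, -0.002]
ft_force: [0.2, -0.1, -1.1]
width: 15.2
grasp_force: 30.0
t: 54.12
tool_pos: [645.7, -83.8, 256.7]
tool_rot: [-0.0, 1.0, 0.001, -0.0]
ft_force: [-0.5, -0.1, -0.0]
width: 15.4
grasp_force: 30.0
(array([645.7, -83.8, 256.7]), np.float64(0.14), array([-5.e-04,  5.e-04, -1.e+00]), 54.12) [-0.158  0.031  0.   ]
3588 [ 644.86665386 -107.19240802  234.00686114] [673.01896127 -59.50501332 245.99644076] [661.01521969 -83.68334906 240.14210588]
circle [648.8 -85.1] 23.1 z 165.8 range [ 647.9 -108.2] [664.3 -62.1]
circle [642.6  65.9] 35.6 z 154.3 range [608.   30.7] [678.  100.8]
```

```bash
python3 -m inch '[-0.16,0.03,0.2,0,0,0,-1,0,0,0.5,0,0,0,-1,0,0,0.4,0,0,0,-1,0,0,0.1,0,0,0,-1,0,0,0,0,0,0,-1,0,0,0,0,0,0,-1,0,0,0,0,0,0,-1]' && python3 -c "
from h import *
print(pose(),to(639.2,-85.1,190.7))"
```

```text
t: 55.05
tool_pos: [640.1, -86.3, 209.5]
tool_rot: [0.0, 1.0, 0.001, 0.001]
ft_force: [0.3, -0.6, -0.7]
width: 15.1
grasp_force: 30.0
(array([640.1, -86.3, 209.5]), np.float64(0.08), array([ 1.3e-03, -4.0e-04, -1.0e+00]), 55.05) [-0.022 -0.03   0.469]
```

```bash
python3 -m inch '[-0.012,-0.022,0.2,0,0,0,-1,0,0,0.12,0,0,0,-1,0,0,0.06,0,0,0,-1,0,0,0,0,0,0,-1]'&& python3 -m inch '[0,0,0.03,0,0,0,-1,0,0,0,0,0,0,-1]'&& python3 -m inch '[0,0,0.03,0,0,0,-1,0,0,0,0,0,0,-1]'
```

```text
t: 55.55
tool_pos: [639.0, -85.3, 193.2]
tool_rot: [-0.0, 1.0, 0.001, -0.0]
ft_force: [-0.7, 0.2, -1.4]
width: 15.4
grasp_force: 30.0
t: 55.8
tool_pos: [639.2, -85.3, 192.4]
tool_rot: [0.0, 1.0, 0.001, 0.0]
ft_force: [0.3, -0.1, -0.9]
width: 14.9
grasp_force: 30.0
t: 56.05
tool_pos: [639.1, -85.3, 191.1]
tool_rot: [-0.0, 1.0, 0.001, -0.0]
ft_force: [-0.4, 1.3, -0.2]
width: 15.0
grasp_force: 30.0
```

```bash
python3 -m inch '[0,0,0.02,0,0,0,-1,0,0,0,0,0,0,-1]' && python3 -m inch '[0,0,0.015,0,0,0,-1,0,0,0,0,0,0,-1]'
```

```text
t: 56.3
tool_pos: [639.3, -85.3, 190.7]
tool_rot: [0.0, 1.0, 0.001, 0.0]
ft_force: [-0.1, 0.6, 1.5]
width: 15.6
grasp_force: 30.0
t: 56.55
tool_pos: [639.4, -85.4, 190.7]
tool_rot: [0.0, 1.0, 0.001, 0.001]
ft_force: [-0.6, 2.4, 4.9]
width: 15.3
grasp_force: 30.0
```

Seated, with contact at the expected height. I'll release and check.

```bash
python3 -m inch '[0,0,0,0,0,0,0.1,0,0,0,0,0,0,0.1,0,0,0,0,0,0,0.1,0,0,-0.2,0,0,0,0.1,0,0,-0.7,0,0,0,0.1,0,0,-0.9,0,0,0,0.15,0,0,-0.4,0,0,0,0.15,0,0,0,0,0,0,0.15]' && python3 -m inch '[0,0,0,0,0,0,0.15,0,0,0,0,0,0,0.15,0,0,0,0,0,0,0.15]'
python3 - <<'E'
from h import *
print(pose()); p,P=look('wrist','w16')
for h,x,y in((173,639.5,-85),(153,642.4,66)):
    q=rim(P,h,x,y,45,6); rim(P,h+26,x,y,25,8)
    q=q[np.hypot(q[:,0]-x,q[:,1]-y)<25]; A=np.c_[q[:,:2]-q[:,:2].mean(0),np.ones(len(q))]; print('tilt',np.linalg.lstsq(A,q[:,2],rcond=None)[0])
E
```

```text
t: 57.55
tool_pos: [639.8, -85.5, 279.1]
tool_rot: [0.0, 1.0, 0.001, 0.001]
ft_force: [0.3, -0.2, -0.0]
width: 49.8
grasp_force: 0.0
t: 57.92
tool_pos: [638.7, -85.2, 276.6]
tool_rot: [-0.0, 1.0, 0.001, -0.001]
ft_force: [-0.3, -0.6, -0.5]
width: 50.2
grasp_force: 0.0
(array([638.7, -85.2, 276.6]), np.float64(0.07), array([-2.e-03,  6.e-04, -1.e+00]), 57.92)
circle [639.3 -85.5] 26.8 z 174.2 range [ 613.1 -112.3] [665.9 -58.9]
circle [639.8 -85.4] 7.9 z 199.9 range [632.1 -92.9] [647.6 -77.6]
tilt [ 5.41950486e-03 -1.06042024e-03  1.74288621e+02]
circle [642.9  65.6] 35.4 z 154.2 range [616.6  30.3] [677.9 100.6]
circle [642.8  65.4] 8.3 z 179.7 range [635.4  57.2] [650.7  73.6]
tilt [ 8.93126648e-04 -7.52393934e-04  1.54341086e+02]
```

View pics/w16.png

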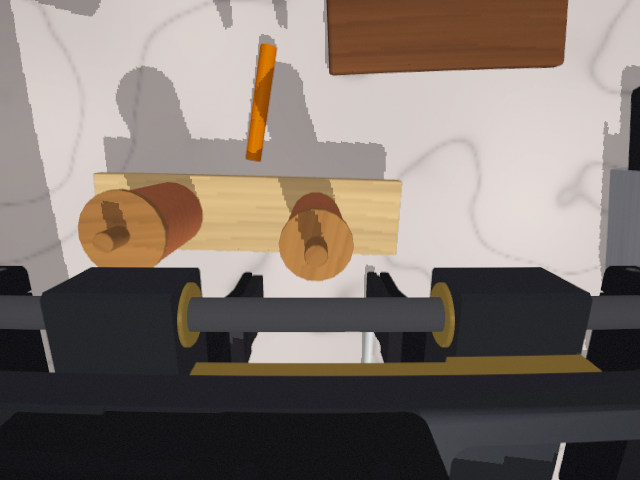

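Both lids are seated level: the wide at about (122,230) and the narrow at (316,243), at the expected heights and centred. Handing in.

```bash
python3 -c "
from bench import robot
print(robot.finish_job())"
```

```text
the job is handed in; nothing more can be done
None
```

I handed the job in at about 58 s of simulated time: all four tablets are in the wide jar, both jars stand upright on the ledge, and each lid measures level, centred and fully seated; the hand-in call returned no verdict.

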